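# Hang the hooked bin on the stove shop's slotted rack

### The arm

A 7-joint arm with a two-finger parallel gripper is mounted at the origin on the work surface. World frame = base frame: x ahead of the robot, y to its left, z up, the work surface at z = 0. Lengths are in m, angles in rad, forces in N, time in s.
With the tool pointing down it reaches from about 0.35 to 0.9 m from the base axis. Payload 8.1 kg.
Tool frame: the origin (TCP) lies between the finger pads; the fingertips stand 25 mm ahead of it and the grasp point (between the pads) lies 6 mm ahead of it; z points along the fingers, y is the direction in which the jaws open and shut (so a half turn about z gives the same grasp; the last joint's range is limited). The gripper opens to 92 mm and grips with 3 to 60 N. Pads are 19 mm wide; open, the fingers measure 130 mm over their backs; the gripper's body (75 mm by 190 mm) begins 47 mm behind the grasp point.
Start: joints at [1.193, 0.434, 0.025, 1.573, -0.012, 1.134, -0.075], TCP at [0.17, -0.602, 0.252] pointing down, gripper open.
Joint ranges: [-2.62, 2.62], [-0.44, 2.09], [-1.27, 1.32], [0.08, 2.57], [-1.32, 4.46], [0.12, 2], [-2.74, 2.74]. Speed limits (rad/s): [2.22, 2.22, 3.01, 3.01, 3.14, 3.14, 3.14].

### API

Orientations are given as a rotation vector (axis times angle).
In Python, from cell import * gives the robot as it stands.
- The arm moves only by the shell command python3 -m jog 'ROWS' [FORCE]. ROWS is JSON, one flat list of numbers, 5 for each row, row after row: the finger opening in mm, from 0 to 91.8, then the shift along the tool's x, y, z in units of 40 mm (1.0 is 40 mm), then the turn about the tool's z in units of 6 degrees (1.0 is 6 degrees). A call has 1 to 20 rows; each row shifts and turns the pose as measured when the row begins, along the tool's axes as they then stand; what a row does not reach is not made up. A row lasts 1/12 s, in which the tool goes at most 41.7 mm and 7.16 degrees, less where a joint would pass 70% of its speed; a pose out of reach is approached as far as the arm can. A call is refused whole if a number of a shift passes 1 or a number of a turn 1, either way. A call with a gripper value outside its range is refused whole. The fingers move at their own pace and stop on an object; FORCE is the grip in N (left out, the last holds). Time passes only in rows, so rows that do not move let the fingers close. It gives the time, the measured TCP pose, the force and the opening at its end, in the units of the state.
- observe(): the state, without advancing time (a new reading comes with each control period).
- get_image(name): name is "side" or "top" or "wrist"; returns the picture (400x640x3 uint8, red, green, blue); there is no depth.
- camera_params(name): a dict with "intrinsics" (3x3 intrinsics, pixels), "dist_coeffs" ([k1, k2, p1, p2, k3] as OpenCV has them; the pictures are not rectified), "xyz" and "orientation" of the camera in the world. Camera axes: x right, y down, z forward; pixel columns grow to the right and rows downward; lengths in m; the calibration is good to about 2 mm. A picture is of the moment at which its call begins: read the wrist's pose just before it. camera_params takes no time and is no camera call; for the wrist camera it gives the pose at the moment of the call.
- sign_off(): hands the job in, once; it reports no verdict.
The state is a dict: "clock": time; "joints": joint angles; "dq": joint speeds; "joint_efforts": joint torques, N m; "position": TCP position; "ee_rot": TCP orientation; "force": force on the tool from outside, world axes, zero at the start; "ft_torque": the same for the moment, N m; "width": opening from 0.0 (shut) to 1.0 (fully open).
Only numpy, scipy, OpenCV 4.12 (cv2) and the standard library are available. Lean on these libraries where they do the work, as an engineer would, in place of code of your own. Each camera call takes 0.05 s, during which the arm holds its last target. There are 200 camera calls.

### The job

Hang the small steel bin that has a hooked tongue on its back onto the slotted rack: tilt its front up, feed the tongue into the slot near the middle, then lower the front until the bin hangs level with its back against the rack, and let go. Leave the plain bin and the pipe section where they stand.

Things in the scene. Friction and masses are not known exactly. Their poses are not given: they have to be found in the camera images.
- bin_mid (a point): Centre, half-way up, of the loose open steel bin with tongue: 150 (x) by 50 (y) by 55 mm high, 3 mm walls, 0.16 kg, upright on the table; +x to its back, away from the robot, +z up. Tongue: 4 mm steel, 34 wide, centred; a flat run from the back wall (x 75 to 89, underside 23.5 above this point), its end turned up into a lip (x 85 to 89) whose top is 63.5 above this point.
- slot (a point): Middle of the slot's lower edge, front of the fixed grey steel rack, 130 mm up. +x into the rack, y along it, z up. Slot 34 high, 240 wide, open behind. Rails 4 mm thick: lower, 70 high, below it; upper, 34 to 50 above this point. Hung: tongue on this edge, lip behind the upper rail, bin_mid at x -77, z -28 (front sags 4 degrees). The lip passes only with the front tilted up, say 35 degrees.
- plain_mid (a point): Centre, half-way up, of a second, loose steel bin of the same 150 x 50 x 55 mm without any tongue. Bystander; own x along its length.
- pipe_mid (a point): Centre, half-way up, of a loose upright section of steel stove pipe, 72 mm across and 110 mm high. Bystander.
There are look-alikes about, which are no part of the job. Leave any red look-alike of the part that bears bin_mid alone.

How it is judged:
By the outcome, as a careful person would: the job done as asked, in the order asked, and still so for the second after the job is handed in, with the robot touching nothing.
It also fails if it takes over 48 s, if anything falls off the work surface, if the arm or the gripper's body presses on something with over 40 N, if the wrist force passes 120 N, or if a joint passes its speed limit or range.

## Working session

There is one attempt and no reset: what is moved stays moved. The work goes in short steps, Python scripts to look and compute and a shell command to move; the robot and the scene stay as the last step left them, time stands still between calls to the robot, and variables do not carry over. Pictures are saved under pics/ and viewed, about 8 in all and at most 12, crops included, and the job is handed in when it is done.

```bash
mkdir -p pics; ls; python3 - <<'E'
from cell import *
import cv2, numpy as np
s=observe();print(s)
for n in("side","top"):
    im=get_image(n);cv2.imwrite(f"pics/{n}0.png",im[:,:,::-1]);p=camera_params(n);print(n,p)
print(camera_params("wrist"))
E
```

```text
pics
{'clock': 0.0, 'joints': array([ 1.1933929 ,  0.43520498,  0.02497438,  1.5741184 , -0.01160706,
        1.13401353, -0.07508941]), 'dq': array([ 0.00058215, -0.00020123,  0.0001259 , -0.00023711,  0.00149294,
        0.00198289,  0.00111399]), 'joint_efforts': array([-3.66557078e-04, -6.67852736e+01,  9.84776504e-01, -3.14468157e+01,
       -6.05527614e-02,  4.27270797e-02,  1.58428625e-04]), 'position': array([ 0.16941383, -0.60109232,  0.25094791]), 'ee_rot': array([-3.11045306e+00, -4.29990606e-01,  5.58169560e-04]), 'force': array([ 0.120776  , -0.06339186, -0.22362252]), 'ft_torque': array([-0.04162921,  0.03178009, -0.03054745]), 'width': 0.9995862131949711}
side {'intrinsics': array([[434.62130613,   0.        , 317.7470183 ],
       [  0.        , 434.62130613, 193.60438984],
       [  0.        ,   0.        ,   1.        ]]), 'dist_coeffs': array([-0.10935986,  0.        ,  0.        ,  0.        ,  0.        ]), 'xyz': array([-0.03090926,  0.69552321,  0.67550634]), 'orientation': array([-0.69600098,  2.37814562, -1.37144607])}
top {'intrinsics': array([[478.82444855,   0.        , 318.25294758],
       [  0.        , 478.82444855, 185.81670724],
       [  0.        ,   0.        ,   1.        ]]), 'dist_coeffs': array([-0.12422517,  0.        ,  0.        ,  0.        ,  0.        ]), 'xyz': array([ 0.44907014, -0.11366472,  1.29333403]), 'orientation': array([-2.17833551,  2.21226382, -0.07853345])}
{'intrinsics': array([[321.72298501,   0.        , 320.133834  ],
       [  0.        , 321.72298501, 201.25821545],
       [  0.        ,   0.        ,   1.        ]]), 'dist_coeffs': array([-0.04357228,  0.        ,  0.        ,  0.        ,  0.        ]), 'xyz': array([ 0.23508589, -0.58226868,  0.38341473]), 'orientation': array([ 2.33591485, -1.76941434, -0.22706335])}
```

View pics/top0.png

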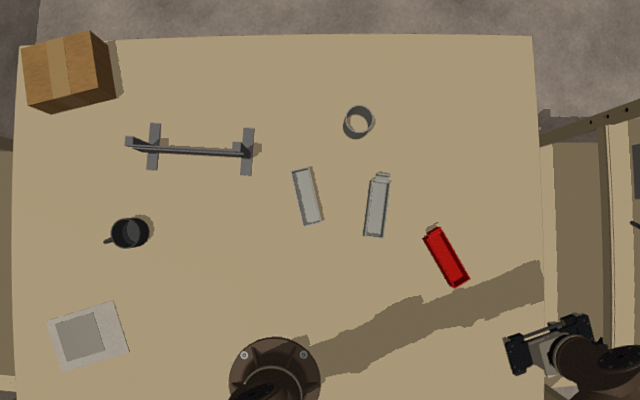

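View pics/side0.png

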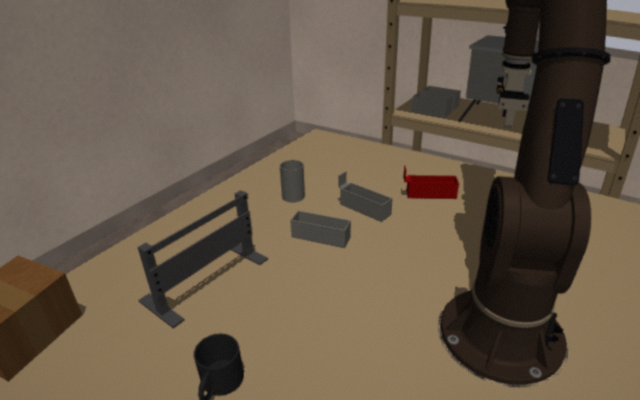

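Top view: the tongue bin is at about (376,205) with its tongue up at (382,176), and the plain bin is at (308,196). The pipe is at (359,121), the red look-alike at (446,256), and the rack runs (130,142)–(255,153). The side view agrees, with the tongue bin at (366,201) and its lip at (342,180).

```bash
cat > h.py <<'E'
from cell import *
import cv2, numpy as np
from scipy.spatial.transform import Rotation as R
def ray(p,uv):
    u=cv2.undistortPoints(np.array(uv,float).reshape(-1,1,2),p["intrinsics"],p["dist_coeffs"]).reshape(-1,2)
    return np.c_[u,np.ones(len(u))]@R.from_rotvec(p["orientation"]).as_matrix().T
def plane(p,uv,z):
    d=ray(p,uv);return p["xyz"]+d*((z-p["xyz"][2])/d[:,2])[:,None]
def proj(p,X):
    r=R.from_rotvec(p["orientation"]).inv();t=-r.apply(p["xyz"])
    return cv2.projectPoints(np.array(X,float).reshape(-1,3),r.as_rotvec(),t,p["intrinsics"],p["dist_coeffs"])[0].reshape(-1,2)
def grab(n,f=None):
    p=camera_params(n);im=get_image(n)[:,:,::-1].copy()
    if f:cv2.imwrite("pics/"+f,im)
    return p,im
E
python3 - <<'E'
from h import *
p=camera_params("top");im=cv2.imread("pics/top0.png")
sat=im.max(2).astype(int)-im.min(2)
m=((sat<25)).astype(np.uint8)
for c in cv2.findContours(m,cv2.RETR_EXTERNAL,cv2.CHAIN_APPROX_NONE)[0]:
    a=cv2.contourArea(c)
    if a<300: continue
    r=cv2.minAreaRect(c);print(a,cv2.boundingRect(c),np.round(r[0],1),np.round(r[1],1),r[2], plane(p,[r[0]],.055).round(3))
    if a<6000: print(plane(p,cv2.boxPoints(r),.055).round(3)[:,:2].tolist())
cv2.imwrite("pics/topc.png",cv2.resize(im[100:260,110:420],None,fx=2.5,fy=2.5,interpolation=cv2.INTER_CUBIC))
E
```

```text
3742.0 (229, 337, 91, 63) [274. 368.] [62. 90.] 90.0 [[ 0.056 -0.006  0.055]]
[[0.137, 0.109], [0.135, -0.123], [-0.028, -0.12], [-0.026, 0.113]]
6736.5 (503, 312, 137, 88) [571.  355.5] [136.  87.] 0.0 [[ 0.056 -0.802  0.055]]
3650.5 (46, 301, 83, 71) [ 87.2 336.3] [54. 71.] 72.89727020263672 [[0.135 0.491 0.055]]
[[0.173, 0.61], [0.233, 0.416], [0.097, 0.376], [0.034, 0.569]]
925.5 (104, 218, 45, 30) [126.  232.5] [29. 44.] 90.0 [[0.41  0.379 0.055]]
[[0.448, 0.44], [0.447, 0.319], [0.372, 0.32], [0.372, 0.44]]
1202.5 (363, 173, 28, 66) [376.7 204.8] [20.7 64.7] 7.253194808959961 [[ 0.473 -0.278  0.055]]
[[0.394, -0.239], [0.56, -0.264], [0.553, -0.317], [0.386, -0.292]]
1021.5 (291, 167, 31, 60) [305.6 196.2] [57.4 19.2] 77.09259033203125 [[ 0.498 -0.094  0.055]]
[[0.566, -0.054], [0.577, -0.103], [0.431, -0.134], [0.421, -0.085]]
303.0 (632, 144, 8, 55) [635.5 171. ] [54.  7.] 90.0 [[ 0.553 -1.012  0.055]]
[[0.629, -1.006], [0.629, -1.029], [0.477, -1.019], [0.478, -0.996]]
1737.0 (125, 123, 129, 53) [188.6 148.2] [128.2  47.1] 3.044778823852539 [[0.629 0.211 0.055]]
[[0.579, 0.387], [0.705, 0.383], [0.679, 0.039], [0.555, 0.046]]
747.5 (343, 105, 31, 34) [357.6 121.8] [27.7 34. ] 26.56505012512207 [[ 0.691 -0.233  0.055]]
[[0.668, -0.18], [0.749, -0.222], [0.715, -0.286], [0.635, -0.244]]
31945.5 (0, 0, 640, 147) [319.5  73. ] [146. 639.] 90.0 [[ 0.824 -0.135  0.055]]
```

View pics/topc.png

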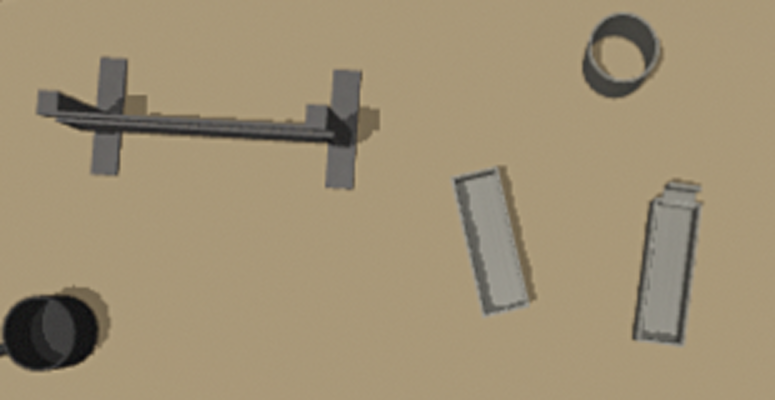

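```bash
python3 - <<'E'
from h import *
p=camera_params("top")
f=lambda a,z:plane(p,np.array(a)/2.5+[110,100]-.3,z).round(3)[:,:2]
b=f([(634,340),(683,343),(700,203),(652,200)],.055);print(b,b.mean(0))
d=b[2:].mean(0)-b[:2].mean(0);print(np.linalg.norm(d),np.linalg.norm(b[1]-b[0]),np.degrees(np.arctan2(d[1],d[0])))
r=f([(60,118),(330,136)],.18);print("uprail",r); d=r[0]-r[1];print(np.degrees(np.arctan2(-d[0],d[1])))
r=f([(115,128),(328,138)],.13);print("low",r)
print("feet",f([(98,58),(126,58),(119,175),(92,174),(333,70),(361,71),(354,188),(327,187)],0.005))
im=cv2.imread("pics/side0.png");cv2.imwrite("pics/sidec.png",cv2.resize(im[150:330,125:405],None,fx=2.8,fy=2.8,interpolation=cv2.INTER_CUBIC))
s=observe();print(R.from_rotvec(s["ee_rot"]).as_matrix().round(3))
E
```

```text
[[ 0.394 -0.241]
 [ 0.39  -0.292]
 [ 0.535 -0.313]
 [ 0.539 -0.263]] [ 0.4645  -0.27725]
0.14658529939936 0.051156622249714644 -8.434129203836964
uprail [[0.617 0.312]
 [0.594 0.053]]
-5.074730378157532
low [[0.613 0.275]
 [0.599 0.062]]
feet [[0.709 0.337]
 [0.708 0.305]
 [0.579 0.311]
 [0.58  0.342]
 [0.69  0.075]
 [0.688 0.045]
 [0.56  0.053]
 [0.562 0.082]]
[[ 0.963  0.271 -0.001]
 [ 0.271 -0.963  0.001]
 [-0.    -0.001 -1.   ]]
```

View pics/sidec.png

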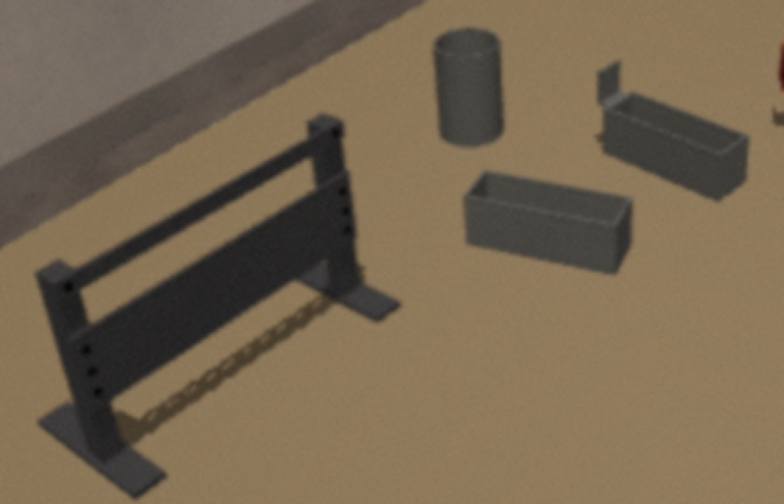

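```bash
python3 - <<'E'
from h import *
p=camera_params("side")
f=lambda a,z:plane(p,np.array(a)/2.8+[125,150]-.3,z).round(3)[:,:2]
print("low",f([(72,340),(345,172)],.13)); print("up top",f([(75,272),(310,148)],.18)); print("up bottom",f([(78,290),(310,165)],.164))
print("lowbottom",f([(108,398),(330,262)],.06))
b=f([(604,107),(630,95),(747,136),(720,156)],.055);print("bin",b,b.mean(0))
b=np.array([.4645,-.277]);u=np.array([np.cos(np.radians(8.4)),-np.sin(np.radians(8.4))])
g=b-.05*u;s=observe();M=R.from_rotvec(s["ee_rot"]).as_matrix()
print("grip",g,"shift tool units",M.T@(np.r_[g,.12]-s["position"])/.04)
E
```

```text
low [[0.621 0.335]
 [0.604 0.06 ]]
up top [[0.621 0.319]
 [0.595 0.105]]
up bottom [[0.623 0.319]
 [0.596 0.106]]
lowbottom [[0.625 0.318]
 [0.599 0.096]]
bin [[ 0.543 -0.269]
 [ 0.533 -0.307]
 [ 0.388 -0.292]
 [ 0.395 -0.243]] [ 0.46475 -0.27775]
grip [ 0.41503638 -0.26969585] shift tool units [ 8.1584329  -6.30593704  3.28318253]
```

```bash
python3 -m jog '[91,0.8,-0.6,0,0, 91,0.8,-0.6,0,0, 91,0.8,-0.6,0,0, 91,0.8,-0.6,0,0, 91,0.8,-0.6,0,0, 91,0.8,-0.6,0,0, 91,0.8,-0.6,0,0, 91,0.8,-0.6,0,0, 91,0.8,-0.6,0,0, 91,0.8,-0.6,0,0, 91,0,0,0.5,1, 91,0,0,0.5,1, 91,0,0,0.5,1, 91,0,0,0,1, 91,0,0,0,0]' 20
python3 - <<'E'
from h import *
s=observe();M=R.from_rotvec(s["ee_rot"]).as_matrix();print(s["position"],M.round(3),s["joints"].round(2))
print(M.T@(np.array([.415,-.2697,.12])-s["position"])/.04)
p,im=grab("wrist","w1.png")
E
```

```text
clock: 1.35
position: [0.4202, -0.2664, 0.1836]
ee_rot: [-3.127, 0.255, 0.008]
force: [0.0, -0.7, 0.5]
width: 0.991
[ 0.42019962 -0.26637892  0.18363036] [[ 0.987 -0.162 -0.005]
 [-0.162 -0.987  0.005]
 [-0.005 -0.004 -1.   ]] [ 0.53  0.31 -0.09  1.95  0.03  0.88 -1.31]
[-0.10632629  0.10897825  1.59095053]
```

View pics/w1.png

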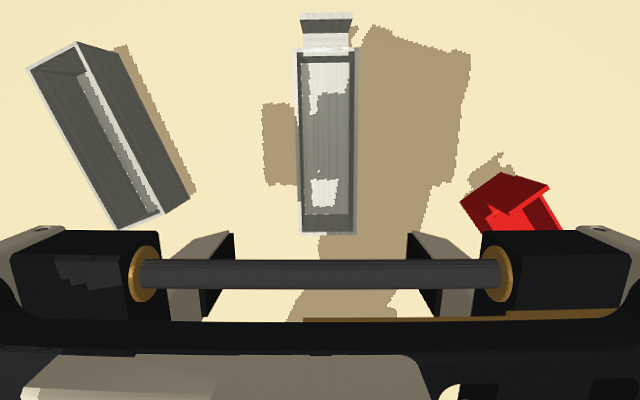

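The wrist view shows the tongue bin's rim corners at (295,50), (355,50), (355,234) and (299,234), nearly straight. The red bin's near corner is at (460,202) and the plain bin's at (190,197).

```bash
python3 - <<'E'
from h import *
s=observe();M=R.from_rotvec(s["ee_rot"]).as_matrix();p=camera_params("wrist")
b=plane(p,[(295,50),(355,50),(355,234),(299,234)],.055);print(b.round(3));c=b.mean(0)
d=b[:2].mean(0)-b[2:].mean(0);print(c,np.linalg.norm(d),np.degrees(np.arctan2(d[1],d[0])))
print("tool yaw",np.degrees(np.arctan2(M[1,0],M[0,0])))
o=plane(p,[(460,202),(502,173),(190,197),(118,230)],.055)
print("others in tool mm",((o-s["position"])@M*1000).round())
u=d[:2]/np.linalg.norm(d[:2]);g=c[:2]-.05*u
print(M.T@(np.r_[g,.038]-s["position"])/.04)
E
```

```text
[[ 0.539 -0.265  0.055]
 [ 0.532 -0.309  0.055]
 [ 0.386 -0.29   0.055]
 [ 0.393 -0.242  0.055]]
[ 0.46237657 -0.27663379  0.055     ] 0.1468113103368943 -8.121036151634362
tool yaw -8.969297369486279
others in tool mm [[  -0.  117.  128.]
 [  24.  150.  128.]
 [   4. -110.  129.]
 [ -26. -178.  129.]]
[-0.13691743  0.12280093  3.63720599]
```

```bash
python3 -m jog '[91,-0.14,0.12,0.6,-0.14, 91,0,0,0.8,0, 91,0,0,0.8,0, 91,0,0,0.8,0, 91,0,0,0.5,0, 91,0,0,0.1,0]' 8
python3 - <<'E'
from h import *
s=observe();M=R.from_rotvec(s["ee_rot"]).as_matrix()
u=np.array([np.cos(np.radians(8.2)),-np.sin(np.radians(8.2))]);g=np.array([.4630,-.2767])-.05*u
print(M.T@(np.r_[g,.038]-s["position"])/.04,s["position"],"yaw",np.degrees(np.arctan2(M[1,0],M[0,0])))
E
```

```text
clock: 1.9
position: [0.4172, -0.2733, 0.0395]
ee_rot: [3.135, -0.184, 0.01]
force: [0.4, 0.7, 0.2]
width: 0.994
[-0.10323134 -0.08153518  0.03626337] [ 0.41722219 -0.2732884   0.03947742] yaw -6.707691016029585
```

```bash
python3 -m jog '[91,-0.1,-0.08,0.04,0.22, 60,0,0,0,0, 50,0,0,0,0, 40,0,0,0,0, 40,0,0,0,0, 40,0,0,0,0, 40,0,0,0,0]' 5; python3 -m jog '[40,0,0,0,0,40,0,0,0,0]' 5
python3 -c "
from h import *
s=observe();print(s['force'],s['width']*91.8,s['position'])"
```

```text
clock: 2.48
position: [0.4158, -0.2713, 0.0429]
ee_rot: [3.131, -0.214, 0.019]
force: [0.5, 0.2, -0.4]
width: 0.601
clock: 2.65
position: [0.4162, -0.2714, 0.0436]
ee_rot: [3.131, -0.213, 0.021]
force: [-0.2, 0.6, -2.0]
width: 0.544
[-0.24506845  0.64873163 -1.95688061] 49.913077081421434 [ 0.41619559 -0.27140228  0.0436006 ]
```

```bash
python3 -m jog '[40,0.09,0,-0.22,0, 40,0.11,0,-0.22,0, 40,0.12,0,-0.22,0, 40,0.13,0,-0.22,0, 40,0.15,0,-0.18,0, 40,0.17,0,-0.18,0, 40,0.18,0,-0.17,0, 40,0.2,0,-0.15,0]' 4
python3 - <<'E'
from h import *
s=observe();print(s["position"]-np.array([0.4162,-0.2714,0.0436]),s["force"])
p,im=grab("side");c=proj(p,[s["position"]])[0].astype(int);print(c)
x,y=c-[110,90];cv2.imwrite("pics/s2.png",cv2.resize(im[y:y+180,x:x+220],None,fx=3,fy=3,interpolation=cv2.INTER_CUBIC));print(x,y)
E
```

```text
clock: 3.32
position: [0.4584, -0.2764, 0.1069]
ee_rot: [3.134, -0.215, 0.007]
force: [0.2, -0.3, -2.0]
width: 0.543
[ 0.04220945 -0.00504188  0.06327676] [ 0.19243658 -0.2859617  -2.04364293]
[367 178]
257 88
```

View pics/s2.png

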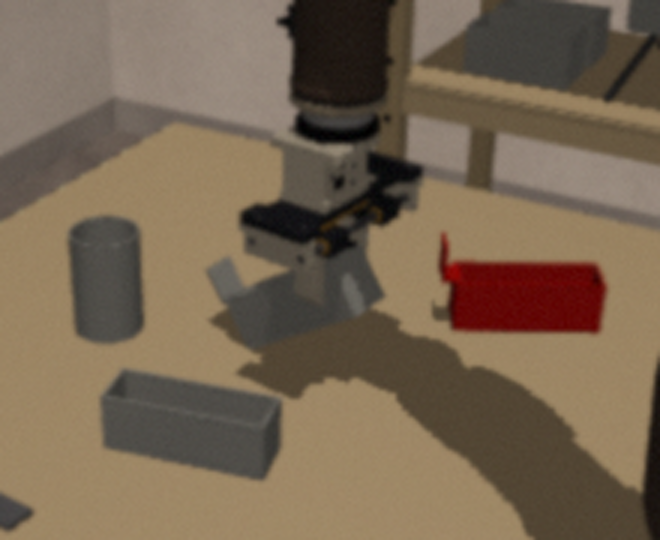

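Tilted front-up as planned: lip at crop (220,275), back lower edge at (250,345). I'll firm the grip, lift and carry it towards the rack.

```bash
python3 -m jog '[40,0,0,0,0, 40,0,0,0,0, 40,0,0,-0.3,0, 40,0,0,-0.6,0, 40,0,0,-0.6,-0.3,40,0,0,-0.5,-0.3, 40,0,0,-0.2,0,40,0,0,0,0]' 30
python3 - <<'E'
from h import *
s=observe();M=R.from_rotvec(s["ee_rot"]).as_matrix()
print(M.T@(np.array([.4424,.2037,.197])-s["position"])/.04,"yaw",np.degrees(np.arctan2(M[1,0],M[0,0])),s["position"])
E
```

```text
clock: 4.03
position: [0.4574, -0.2752, 0.195]
ee_rot: [-3.138, 0.112, 0.002]
force: [-0.3, 0.2, -2.9]
width: 0.541
[ -1.22792897 -11.91524422  -0.02548244] yaw -4.091434400615683 [ 0.45738438 -0.27519643  0.19497926]
```

```bash
python3 -m jog '[40,-0.1,-0.4,0,0, 40,-0.1,-0.7,0,0, 40,-0.1,-0.8,0,0, 40,-0.1,-0.8,0,0, 40,-0.1,-0.8,0,0, 40,-0.1,-0.8,0,0, 40,-0.1,-0.8,0,0, 40,-0.1,-0.8,0,0, 40,-0.1,-0.8,0,0, 40,-0.1,-0.8,0,0, 40,-0.1,-0.8,0,0, 40,-0.1,-0.8,0,0, 40,0,-0.8,0,0, 40,0,-0.7,0,0, 40,0,-0.6,0,0, 40,0,-0.5,0,0, 40,0,-0.1,0,0, 40,0,0,0,0]' 30
python3 - <<'E'
from h import *
s=observe();M=R.from_rotvec(s["ee_rot"]).as_matrix()
print(M.T@(np.array([.4424,.2037,.191])-s["position"])/.04,"yaw",np.degrees(np.arctan2(M[1,0],M[0,0])),s["position"])
p,im=grab("side","s3full.png")
c=proj(p,[s["position"]])[0].astype(int);x,y=np.maximum(c-[150,100],0);print(x,y)
cv2.imwrite("pics/s3.png",cv2.resize(im[y:y+200,x:x+260],None,fx=3,fy=3,interpolation=cv2.INTER_CUBIC))
E
```

```text
clock: 5.53
position: [0.4344, 0.2162, 0.1714]
ee_rot: [3.136, -0.154, -0.045]
force: [0.2, -0.2, -1.8]
width: 0.54
[ 0.21707182  0.29371087 -0.49670233] yaw -5.642171237135015 [0.43435252 0.21624784 0.17135441]
108 154
```

View pics/s3.png

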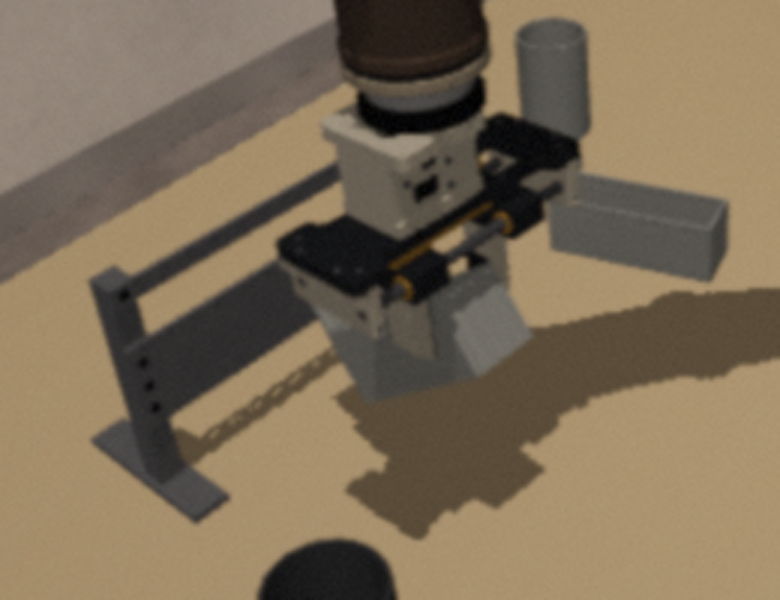

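The side view shows the tilted bin near the rack. Its left-face corners are at crop (372,400) bottom-back, (480,377) bottom-front and (453,318) top-front. I'll intersect those with the left-face plane to get the tilt.

```bash
python3 - <<'E'
from h import *
s=observe();M=R.from_rotvec(s["ee_rot"]).as_matrix();p=camera_params("side")
X=M[:,0];Y=-M[:,1];Z=-M[:,2]; T=s["position"]-.006*Z
d=ray(p,np.array([(372,400),(480,377),(453,318)])/3+[108,154]-.3)
t=((T+.025*Y-p["xyz"])@Y)/(d@Y);P=p["xyz"]+d*t[:,None]
q=P-T;q=np.c_[q@X,q@Z]*1000;print("rel grasp (x,z)mm",q.round(1))
a=q[1]-q[0];print("len",np.linalg.norm(a),"tilt",np.degrees(np.arctan2(a[1],-a[0])))
a=q[2]-q[1];print("h",np.linalg.norm(a),"tilt",np.degrees(np.arctan2(a[0],a[1])))
print("tool z tilt",Z)
for th in(30,34,38):
    c,n=np.cos(np.radians(th)),np.sin(np.radians(th));f=lambda x,z:((x+47)*c+(z-10)*n,-(x+47)*n+(z-10)*c)
    print(th,[np.round(f(*k),1) for k in((75,-27.5),(-75,-27.5),(-75,27.5),(0,0),(89,63.5),(89,23.5))])
E
```

```text
rel grasp (x,z)mm [[ 71.4 -94. ]
 [-46.  -14.9]
 [-28.7  22.2]]
len 141.54627151076753 tilt 33.95462105608682
h 41.016153682785365 tilt 25.018264499040164
tool z tilt [2.87828066e-02 3.77498891e-05 9.99585688e-01]
30 [array([ 86.9, -93.5]), array([-43. , -18.5]), array([-15.5,  29.2]), array([ 35.7, -32.2]), array([144.5, -21.7]), array([124.5, -56.3])]
34 [array([ 80.2, -99.3]), array([-44.2, -15.4]), array([-13.4,  30.2]), array([ 33.4, -34.6]), array([142.7, -31.7]), array([120.3, -64.9])]
38 [array([  73.1, -104.7]), array([-45.2, -12.3]), array([-11.3,  31. ]), array([ 30.9, -36.8]), array([140.1, -41.6]), array([115.5, -73.1])]
```

```bash
python3 -m jog '[40,0.1,0.15,-0.3,-0.1, 40,0.1,0.12,-0.25,-0.1, 40,0,0,-0.02,0, 40,0,0,0,0]' 30
python3 - <<'E'
from h import *
s=observe();M=R.from_rotvec(s["ee_rot"]).as_matrix()
print("yaw",np.degrees(np.arctan2(M[1,0],M[0,0])),s["position"],-M[:,2].round(3))
p,im=grab("wrist","w4.png")
u=np.array([.9976,-.0698,0]);v=np.array([.0698,.9976,0]);S=np.array([.609,.192,.13]);g=s["position"]+.006*M[:,2]
d=g-S;print("grasp in rack",d@u,d@v,d[2]); k=np.array([0,0,1])
print("pred lip top",proj(p,[g+.1415*u+w*v-.0355*k for w in(-.017,.017)]),"slot edge",proj(p,[S-.1*v,S+.1*v]),"upper rail front top",proj(p,[S-.1*v+.05*k,S+.1*v+.05*k]))
E
```

```text
clock: 5.92
position: [0.4401, 0.1985, 0.191]
ee_rot: [3.133, -0.13, -0.054]
force: [0.3, 0.5, -3.8]
width: 0.537
yaw -4.741559807653198 [0.4400583  0.19848352 0.19098883] [0.035 0.004 0.999]
grasp in rack -0.16919467292858525 -0.005364688839506492 0.05499250115814275
pred lip top [[353.75731796 -46.72371663]
 [280.35293796 -45.84554853]] slot edge [[500.83901039 -87.52870031]
 [110.93282383 -81.81049468]] upper rail front top [[ 569.72490056 -157.83038773]
 [  34.35972641 -148.79870341]]
```

View pics/w4.png

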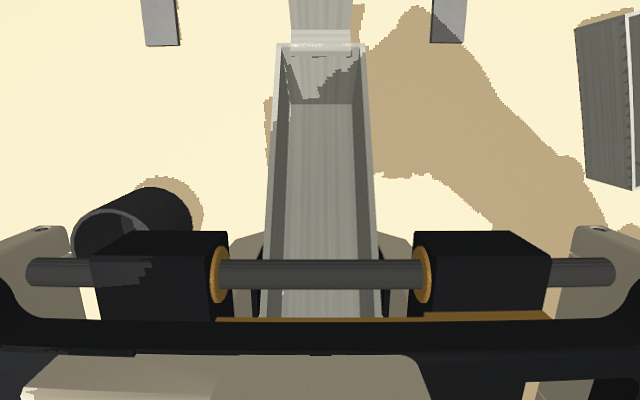

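The feet's front ends show at (160,45) and (448,42), so yaw is aligned to within about 0.6° and the bin is within about 1 cm of the middle. Next I'll feed in the lip.

```bash
cat > st.py <<'E'
from h import *
s=observe();M=R.from_rotvec(s["ee_rot"]).as_matrix()
u=np.array([.9976,-.0698,0]);v=np.array([.0698,.9976,0]);S=np.array([.609,.192,.13]);g=s["position"]+.006*M[:,2]
d=g-S;print("grasp in rack mm",np.round([d@u*1e3,d@v*1e3,d[2]*1e3],1),"F",s["force"].round(1),"yaw",np.degrees(np.arctan2(M[1,0],M[0,0])).round(1),"up",-M[:,2].round(3),"w",s["width"]*91.8)
E
python3 -m jog '[40,0.25,0,0,0, 40,0.25,0,0,0, 40,0.25,0,0,0, 40,0.2,0,0,0, 40,0,0,0,0]' 30; python3 st.py
```

```text
clock: 6.38
position: [0.4783, 0.1935, 0.1872]
ee_rot: [3.129, -0.132, -0.066]
force: [-10.3, -1.0, 6.5]
width: 0.546
grasp in rack mm [-130.8   -7.7   51.2] F [-10.3  -1.    6.5] yaw -4.8 up [0.042 0.007 0.999] w 50.09626333529764
```

```bash
python3 -m jog '[40,0,0,-0.15,0, 40,0,0,-0.1,0, 40,0,0,0,0]' 30; python3 st.py
python3 - <<'E'
from h import *
p,im=grab("top");cv2.imwrite("pics/t5.png",cv2.resize(im[90:240,110:330],None,fx=3.5,fy=3.5,interpolation=cv2.INTER_CUBIC))
p,im=grab("side");cv2.imwrite("pics/s5.png",im)
E
```

```text
clock: 6.63
position: [0.4804, 0.1935, 0.1965]
ee_rot: [3.129, -0.133, -0.069]
force: [0.2, -0.3, -1.5]
width: 0.54
grasp in rack mm [-128.7   -7.5   60.5] F [ 0.2 -0.3 -1.5] yaw -4.9 up [0.044 0.007 0.999] w 49.60138420075685
```

View pics/t5.png

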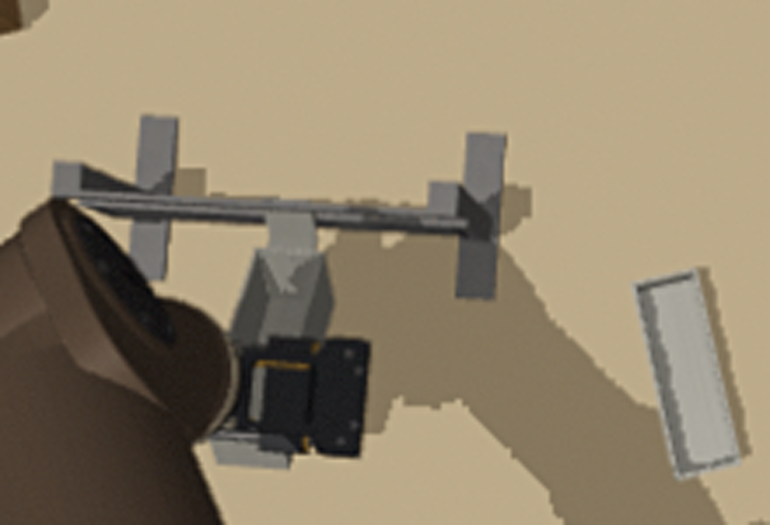

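The upper rail covers the lip's end at crop (290,213), so the lip is in the slot and the contact force is gone. I'll carry on up and in.

```bash
python3 -m jog '[40,0.06,0,-0.1,0, 40,0.1,0,-0.1,0, 40,0.1,0,-0.06,0, 40,0.1,0,-0.06,0, 40,0.05,0,0,0, 40,0,0,0,0]' 30; python3 st.py
```

```text
clock: 7.23
position: [0.494, 0.1923, 0.2091]
ee_rot: [3.126, -0.13, -0.084]
force: [-0.2, -0.1, -0.4]
width: 0.543
grasp in rack mm [-115.1   -7.9   73.1] F [-0.2 -0.1 -0.4] yaw -4.8 up [0.054 0.009 0.998] w 49.88244197304853
```

```bash
python3 -m jog '[40,0.05,0,-0.1,0, 40,0.08,0,-0.02,0, 40,0.08,0,0,0, 40,0,0,0,0]' 30; python3 st.py
```

```text
clock: 7.57
position: [0.5053, 0.1915, 0.2147]
ee_rot: [3.127, -0.131, -0.08]
force: [-0.1, -0.6, -1.7]
width: 0.548
grasp in rack mm [-103.7   -7.9   78.7] F [-0.1 -0.6 -1.7] yaw -4.8 up [0.051 0.009 0.999] w 50.26338038144637
```

```bash
python3 -m jog '[40,-0.05,0,0.1,0, 40,-0.05,0,0.1,0, 40,0,0,0.06,0, 40,0,0,0.0,0]' 30; python3 st.py
```

```text
clock: 7.9
position: [0.5025, 0.1919, 0.2045]
ee_rot: [3.128, -0.132, -0.074]
force: [0.1, -0.4, 1.1]
width: 0.544
grasp in rack mm [-106.5   -7.6   68.5] F [ 0.1 -0.4  1.1] yaw -4.9 up [0.047 0.007 0.999] w 49.89846652293004
```

```bash
python3 -m jog '[40,0,0,0,0, 40,-0.06,0,0.1,0, 40,-0.08,0,0.15,0, 40,-0.08,0,0.15,0, 40,-0.06,0,0.15,0, 40,-0.05,0,0.15,0, 40,0,0,0,0]' 4; python3 st.py
python3 - <<'E'
from h import *
p,im=grab("side");cv2.imwrite("pics/s6.png",cv2.resize(im[150:350,100:360],None,fx=3,fy=3,interpolation=cv2.INTER_CUBIC))
E
```

```text
clock: 8.48
position: [0.4857, 0.1925, 0.1734]
ee_rot: [3.128, -0.132, -0.075]
force: [0.9, 0.5, -2.1]
width: 0.548
grasp in rack mm [-123.3   -8.2   37.4] F [ 0.9  0.5 -2.1] yaw -4.9 up [0.048 0.008 0.999] w 50.32411331843757
```

View pics/s6.png

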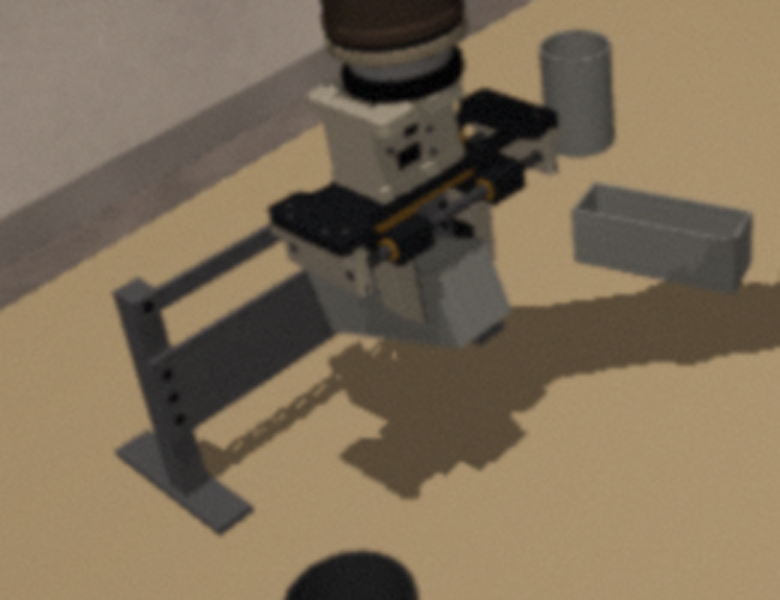

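The bin is pivoting: its bottom edge now runs (335,332) to (460,347), a tilt of about 20°. I'll carry on down.

```bash
python3 -m jog '[40,0.02,0,0.15,0, 40,0.02,0,0.15,0, 40,0.02,0,0.15,0, 40,0.02,0,0.15,0, 40,0.02,0,0.12,0, 40,0,0,0,0]' 4; python3 st.py
```

```text
clock: 9.03
position: [0.4872, 0.1922, 0.1414]
ee_rot: [3.127, -0.131, -0.08]
force: [-0.2, 1.3, 0.1]
width: 0.544
grasp in rack mm [-121.8   -8.4    5.4] F [-0.2  1.3  0.1] yaw -4.8 up [0.051 0.009 0.999] w 49.97100183964067
```

```bash
python3 -m jog '[40,0.02,0,0.15,0, 40,0.02,0,0.15,0, 40,0.02,0,0.12,0, 40,0.02,0,0.12,0, 40,0.02,0,0.08,0, 40,0,0,0,0]' 3; python3 st.py
python3 - <<'E'
from h import *
p,im=grab("side");cv2.imwrite("pics/s7.png",cv2.resize(im[150:350,100:360],None,fx=3,fy=3,interpolation=cv2.INTER_CUBIC))
E
```

```text
clock: 9.53
position: [0.4897, 0.1913, 0.1138]
ee_rot: [3.126, -0.131, -0.082]
force: [-4.3, 0.3, 1.9]
width: 0.546
grasp in rack mm [-119.3   -9.1  -22.2] F [-4.3  0.3  1.9] yaw -4.8 up [0.053 0.009 0.999] w 50.084858940858055
```

View pics/s7.png

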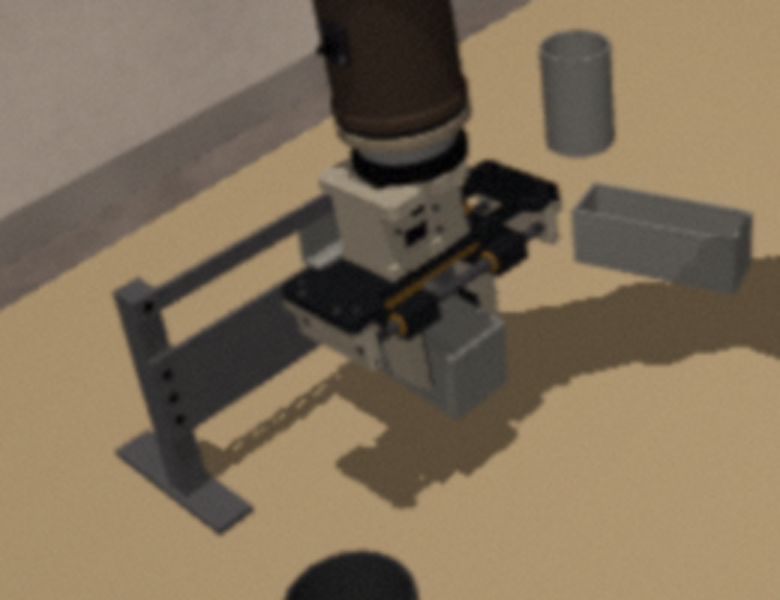

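The bin looks level, with the tongue on the edge and the lip behind the upper rail at crop (318,240). I'll ease the push, open and rise clear.

```bash
python3 -m jog '[40,-0.05,0,0,0, 55,0,0,0,0, 65,0,0,0,0, 80,0,0,0,0, 80,0,0,0,0, 80,0,0,0,0]' 3; python3 st.py; python3 -m jog '[85,0,0,-0.1,0, 85,0,0,-0.3,0, 85,-0.05,0,-0.6,0, 85,-0.1,0,-0.8,0, 85,-0.2,0,-0.8,0, 85,-0.4,0,-0.8,0, 85,-0.5,0,-0.5,0, 85,-0.8,0,0,0, 85,-0.8,0,0,0, 85,-0.3,0.8,0,0, 85,0,0.8,0,0, 85,0,0.8,0,0, 85,0,0.8,0,0,85,0,0,0,0]'; python3 st.py
python3 - <<'E'
from h import *
p,a=grab("side");p,b=grab("top")
f=lambda i:cv2.resize(i,None,fx=2,fy=2,interpolation=cv2.INTER_CUBIC)
cv2.imwrite("pics/f8.png",np.hstack([f(a[150:390,100:300]),f(b[90:330,110:310])]))
E
```

```text
clock: 10.08
position: [0.4902, 0.1923, 0.1155]
ee_rot: [3.129, -0.132, -0.073]
force: [0.4, -0.5, 0.3]
width: 0.836
grasp in rack mm [-118.8   -8.1  -20.5] F [ 0.4 -0.5  0.3] yaw -4.8 up [0.047 0.007 0.999] w 76.78267681198744
clock: 11.25
position: [0.3541, 0.0758, 0.2905]
ee_rot: [3.133, -0.12, -0.067]
force: [0.2, 0.1, -0.5]
width: 0.927
grasp in rack mm [-246.4 -133.8  154.5] F [ 0.2  0.1 -0.5] yaw -4.4 up [0.043 0.003 0.999] w 85.05941602793422
```

View pics/f8.png

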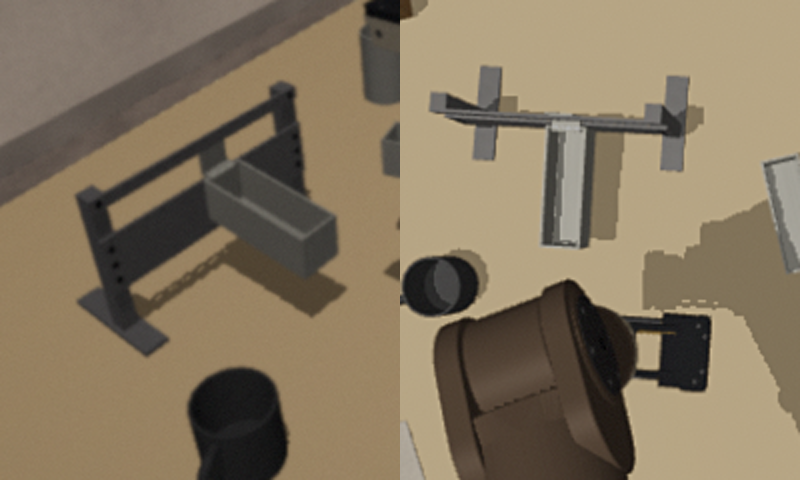

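Both views show the bin hanging level and straight at mid-slot, lip behind the upper rail and gripper clear. I'll do a numeric check, including the bystanders, then hand in.

```bash
python3 - <<'E'
from h import *
p,im=grab("top");q=plane(p,[(182.3,211.5),(202.3,213.3)],.124)
u=np.array([.9976,-.0698]);v=np.array([.0698,.9976]);d=q[:,:2]-[.609,.192];print("front rim in rack",(d@u).round(3),(d@v).round(3),"expected x about -0.150, y -+.025")
a=cv2.imread("pics/top0.png")
for n,(x,y,w,h) in dict(plain=(285,160,45,70),pipe=(340,100,40,45),red=(415,215,60,80)).items():
    print(n,np.abs(im[y:y+h,x:x+w].astype(int)-a[y:y+h,x:x+w]).mean().round(1))
    m=lambda i:cv2.phaseCorrelate(*[cv2.cvtColor(k[y:y+h,x:x+w],cv2.COLOR_BGR2GRAY).astype(np.float32) for k in(a,i)])[0]
    print(m(im))
print(observe()["clock"]);sign_off()
E
```

```text
front rim in rack [-0.147 -0.149] [ 0.006 -0.044] expected x about -0.150, y -+.025
plain 17.1
(0.6442720854928474, -0.1439956306870087)
pipe 11.5
(0.019421141745141313, 0.4957103272444847)
red 12.6
(0.030135938472632517, 0.09074742884217102)
11.4
the job is handed in; nothing more can be done
```

The bin now hangs on the rack by its tongue, and I handed the job in at 11.4 s of the 48 s allowed. I gripped it near the front and tilted the front up about 35°, pivoting on its back edge. I then fed the lip through the slot, lowered the front in an arc at a light grip, let go and moved the arm clear.

**Hang:** the last side and top pictures show it level, with the tongue on the slot edge and the lip behind the upper rail. The front rim measured 147–149 mm out from the rack, against about 150 mm expected.

**Position along the slot:** it sits about 19 mm to one side of my estimate of the slot's middle. I took that as "near the middle" and did not correct it.

**Forces:** the highest reading I saw was about 12 N, when the lip touched the lower rail on the way in. I raised the bin about 9 mm and the contact cleared.

**Plain bin, pipe and red bin:** an image comparison put each within about 0.6 pixel (roughly 1–2 mm) of where it started. The raw pixel differences there were not zero. I put that down to the arm's shadow having moved, but did not check it further.

**Disagreement:** the tool had leaned about 3° from vertical by the end. It did not affect the hang.

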